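Heft the sealed clay jars and pack them heaviest first

TASK

The three sealed, banded clay jars look alike, and only hefting tells their weights apart. Pack them as one straight, upright stack in the square pocket of the wooden cradle, heaviest first at the bottom, then the middle one, then the lightest on top; let go of each jar once it stands, before fetching the next, never drop or tip a jar, and leave the other pottery and tools on the bench where they are.

Things in the scene. Friction and masses are not known exactly. Their poses are not given: they have to be found in the camera images.
- jar_a_mid (a point): centre of a sealed clay jar, 35 mm above its underside, z up the jar. The jar is an upright cylinder 62 mm across and 70 mm tall, near black, with a flat closed top, red-brown bands high on its side and a red-brown spot on top. It stands on the table
- jar_b_mid (a point): centre of a sealed clay jar, 35 mm above its underside, z up the jar. The jar is an upright cylinder 62 mm across and 70 mm tall, near black, with a flat closed top, red-brown bands high on its side and a red-brown spot on top. It stands on the table
- jar_c_mid (a point): centre of a sealed clay jar, 35 mm above its underside, z up the jar. The jar is an upright cylinder 62 mm across and 70 mm tall, near black, with a flat closed top, red-brown bands high on its side and a red-brown spot on top. It stands on the table
- jar_a: the jar of point jar_a_mid: origin at the centre of its underside. The three jars look exactly alike, but a hidden solid core makes one weigh about 0.21 kg, one 0.37 kg and one 0.75 kg (within 5 percent); which is which changes every time and does not follow name or place
- jar_b: the jar of point jar_b_mid: origin at the centre of its underside. The three jars look exactly alike, but a hidden solid core makes one weigh about 0.21 kg, one 0.37 kg and one 0.75 kg (within 5 percent); which is which changes every time and does not follow name or place
- jar_c: the jar of point jar_c_mid: origin at the centre of its underside. The three jars look exactly alike, but a hidden solid core makes one weigh about 0.21 kg, one 0.37 kg and one 0.75 kg (within 5 percent); which is which changes every time and does not follow name or place
- pocket (a point): centre of the floor of the cradle's pocket, 12 mm above the table, x and y along the pocket's sides, z up. The pocket is square, 68 mm inside, with a rim 12 mm thick that rises 8 mm above the pocket's floor (20 mm above the table)
- cradle: packing cradle: a pale wooden board 130 x 130 x 12 mm, fixed to the table, with the low darker square rim of the pocket in its middle; origin under its centre
- vase: bystander: dark clay vase with a narrow neck, 86 mm across, 150 mm tall; origin: centre of its underside
- lidded_pot: bystander: dark clay pot with a pointed lid, 104 mm across, 133 mm tall; origin: centre of its underside
- dish: bystander: shallow dark grey dish, 96 mm across, 32 mm tall; origin: centre of its underside
- cup: bystander: red clay cup, 72 mm across, 70 mm tall; origin: centre of its underside
- paddle: bystander: wooden paddle lying on the table, 240 mm long along its x; origin: under its middle
- brush: bystander: brush lying on the table, 180 mm long along its x; origin: under its middle

How it is judged:
By the outcome, as a careful person would: the job done as asked, in the order asked, and still so for the second after the job is handed in, with the robot touching nothing.
It also fails if it takes over 72 s, if anything falls off the work surface, if the arm or the gripper's body presses on something with over 40 N, if the wrist force passes 120 N, or if a joint passes its speed limit or range.

ROBOT

A 7-joint arm with a two-finger parallel gripper is mounted at the origin on the work surface. World frame = base frame: x ahead of the robot, y to its left, z up, the work surface at z = 0. Lengths are in m, angles in rad, forces in N, time in s.
With the tool pointing down it reaches from about 0.4 to 0.925 m from the base axis. Payload 5.6 kg.
Tool frame: the origin (TCP) lies at the very end of the fingers, on their centre line; the grasp point (between the pads) lies 19 mm behind it; z points along the fingers, y is the direction in which the jaws open and shut (so a half turn about z gives the same grasp; the last joint's range is limited). The gripper opens to 85 mm and grips with 20 to 120 N. Pads are 22 mm wide; open, the fingers measure 114 mm over their backs; the gripper's body (76 mm by 85 mm) begins 54 mm behind the grasp point. The pads swing forward as they close: fully open they stand 13 mm farther back than shut.
Start: joints at [-1.342, 0.468, -0.012, 1.603, 0.006, 1.071, -0.056], TCP at [0.175, 0.626, 0.231] pointing down, gripper open.
Joint ranges: [-2.53, 2.53], [-0.31, 2.02], [-1.57, 1.55], [0.28, 2.44], [-1.29, 4.43], [0.15, 1.84], [-2.92, 2.92]. Speed limits (rad/s): [2.57, 2.57, 3.14, 3.14, 3.14, 3.14, 3.14].

INTERFACE

Orientations are given as [roll, pitch, yaw] about the fixed x, y, z axes, in that order (R = Rz(yaw) Ry(pitch) Rx(roll)).
In Python, from workcell import manip gives the robot as it stands.
- The arm moves only by the shell command python3 -m creep 'ROWS' [FORCE]. ROWS is JSON, a list of rows, each a list of 5 numbers: the finger opening in m, from 0 to 0.0854, then the shift along the world's x, y, z in m, then the turn about the world's z in rad. A call has 1 to 10 rows; each row is the pose to reach, as a shift and turn from the pose measured when the call began; what a row does not reach only later rows make up. A row lasts 1/10 s, in which the tool goes at most 50 mm and 8.59 degrees, less where a joint would pass 70% of its speed; a pose out of reach is approached as far as the arm can. A call with a gripper value outside its range is refused whole. The fingers move at their own pace and stop on an object; FORCE is the grip in N (left out, the last holds). Time passes only in rows, so rows that repeat a pose let the fingers close. It gives the time, the measured TCP pose, the force and the opening at its end, in the units of the state.
- manip.get_state(): the state, without advancing time (a new reading comes with each control period).
- manip.capture(name): name is "scene" or "top"; returns a dict with "pixels" (384x512x3 uint8, blue, green, red), "K" (3x3 intrinsics, pixels), "R" (3x3) and "t" (3): a world point X has camera coordinates R X + t. Camera axes: x right, y down, z forward; pixel columns grow to the right and rows downward; lengths in m; the calibration is good to about 2 mm. A picture is of the moment at which its call begins. There is no depth.
- manip.sign_off(): hands the job in, once; it reports no verdict.
The state is a dict: "time_s": time; "joint_positions": joint angles; "qvel": joint speeds; "joint_efforts": joint torques, N m; "tcp_pos": TCP position; "eef_rot": TCP orientation; "ft_force": force on the tool from outside, world axes, zero at the start; "torque": the same for the moment, N m; "gripper_width": finger opening in m.
Only numpy, scipy, OpenCV 4.12 (cv2) and the standard library are available. Lean on these libraries where they do the work, as an engineer would, in place of code of your own. Each camera call takes 0.05 s, during which the arm holds its last target.

## Working session

There is one attempt and no reset: what is moved stays moved. The work goes in short steps, Python scripts to look and compute and a shell command to move; the robot and the scene stay as the last step left them, time stands still between calls to the robot, and variables do not carry over. Pictures are saved under pics/ and viewed, and the job is handed in when it is done.

```bash
mkdir -p pics; ls; python3 - <<'E'
from workcell import manip
import cv2
s=manip.get_state()
for k,v in s.items(): print(k,v)
for n in("scene","top"):
    c=manip.capture(n); cv2.imwrite(f"pics/{n}0.png",c["pixels"]); print(n,c["K"],c["R"],c["t"])
E
```

```text
pics
time_s 0.0
joint_positions [-1.34199732  0.46838021 -0.01161264  1.60362338  0.00600372  1.07138223
 -0.05631851]
qvel [-0.00075423 -0.00075018  0.0014811  -0.0007403  -0.00032129 -0.00052005
 -0.00020487]
joint_efforts [ 1.84750270e-04 -5.32381725e+01  2.19124148e-02 -2.51293999e+01
  1.15293558e-02  7.96937209e-03  2.10409908e-06]
tcp_pos [0.17441484 0.62558919 0.23033645]
eef_rot [-3.13983826e+00  1.21984644e-04  2.86972182e+00]
ft_force [-0.55847483 -0.44754699 -0.10928582]
torque [-0.01980885  0.0352981  -0.02008994]
gripper_width 0.08556952384583862
scene [[351.98997036   0.         254.57290062]
 [  0.         351.98997036 190.70742366]
 [  0.           0.           1.        ]] [[ 0.84976749  0.52700321 -0.01276011]
 [ 0.30263038 -0.50751056 -0.80675144]
 [-0.43163649  0.68168955 -0.59075316]] [-0.49521584 -0.11144225  1.41675539]
top [[431.18994342   0.         255.41640942]
 [  0.         431.18994342 196.2336334 ]
 [  0.           0.           1.        ]] [[ 0.0311808  -0.99950842 -0.00326618]
 [-0.976145   -0.02974915 -0.21507193]
 [ 0.21486904  0.00989438 -0.97659275]] [-0.00779791  0.57711691  1.36127362]
```

View pics/scene0.png

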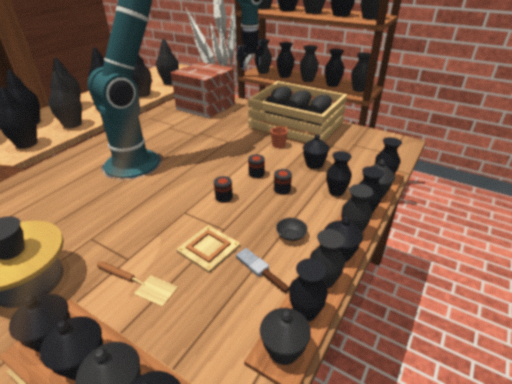

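View pics/top0.png

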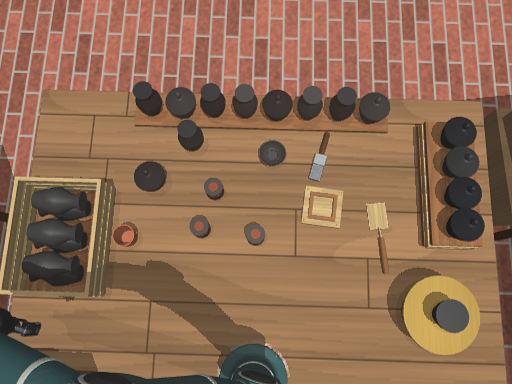

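The scene view shows the three jars at about (223,188), (257,165) and (283,180), with the cradle at (210,248). In the top view the jars are at (214,187), (200,226) and (255,233), the cradle is at (322,207), and the gripper is at far left (25,325).

```bash
cat > h.py <<'E'
import numpy as np,cv2
def ray(c,u,v,z):
    d=c["R"].T@np.linalg.inv(c["K"])@np.array([u,v,1.]); o=-c["R"].T@c["t"]
    return o+d*(z-o[2])/d[2]
def proj(c,X):
    p=c["K"]@(c["R"]@np.array(X)+c["t"]); return p[:2]/p[2]
def blobs(m,amin=5):
    n,l,s,ce=cv2.connectedComponentsWithStats(m.astype(np.uint8))
    return [(ce[i],s[i]) for i in range(1,n) if s[i][4]>=amin]
def red(p):
    b,g,r=[p[...,i].astype(int) for i in range(3)]
    return (r>g*1.55)&(r>85)&(g<110)
E
python3 - <<'E'
from h import *
from workcell import manip
for n,z in(("top",.07),("scene",.07)):
    c=manip.capture(n);p=c["pixels"]
    cs=[(200,175,230,200),(185,212,215,240),(240,220,270,247)] if n=="top" else [(210,175,235,203),(246,152,268,180),(272,167,295,195)]
    for x0,y0,x1,y1 in cs:
        sub=p[y0:y1,x0:x1]; 
        for ce,s in blobs(red(sub),4): 
            u,v=ce+[x0,y0]; print(n,round(u,1),round(v,1),s,ray(c,u,v,z).round(4))
    x0,y0,x1,y1=(295,180,350,235) if n=="top" else (170,218,250,275)
    cv2.imwrite(f"pics/cr_{n}.png",cv2.resize(p[y0:y1,x0:x1],None,fx=8,fy=8,interpolation=0))
    x0,y0,x1,y1=(180,165,280,250) if n=="top" else (205,145,300,210)
    cv2.imwrite(f"pics/jr_{n}.png",cv2.resize(p[y0:y1,x0:x1],None,fx=7,fy=7,interpolation=0))
E
```

```text
top 212.8 186.2 [ 9  7  9  9 67] [0.6052 0.1516 0.07  ]
top 212.0 196.6 [10 21  5  2  5] [0.5699 0.1525 0.07  ]
top 198.5 225.8 [ 9 10 10  9 70] [0.4719 0.1911 0.07  ]
top 255.1 233.6 [11  9  9 10 71] [0.4522 0.0071 0.07  ]
scene 222.3 180.5 [ 8  3 10  6 51] [0.4521 0.0061 0.07  ]
scene 231.0 186.5 [21 10  1  4  4] [ 0.4972 -0.0072  0.07  ]
scene 255.8 157.8 [ 6  3  9  6 40] [0.4716 0.1897 0.07  ]
scene 282.4 173.1 [ 6  3 10  7 51] [0.6043 0.1497 0.07  ]
```

View pics/cr_top.png

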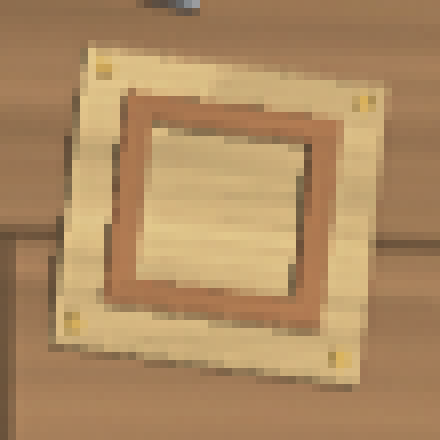

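View pics/cr_scene.png

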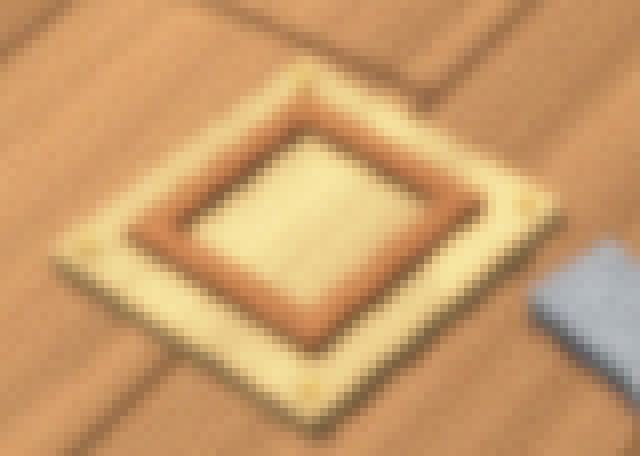

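View pics/jr_top.png

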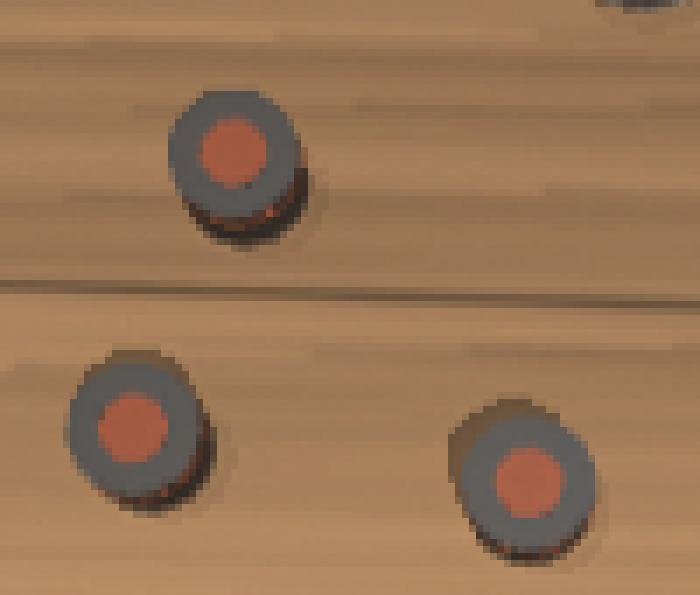

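```bash
python3 - <<'E'
from h import *
from workcell import manip
C={n:manip.capture(n) for n in("top","scene")}
P={"top":([(91,47),(383,87),(356,382),(52,345)],[(127,92),(342,122),(319,327),(105,300)],[(104,68),(364,102),(341,358),(73,324)],295,180),
"scene":([(305,62),(560,210),(318,425),(52,252)],[(308,105),(485,207),(315,350),(128,235)],[(305,75),(527,205),(312,390),(88,245)],170,218)}
for n,(a,b,d,x0,y0) in P.items():
    c=C[n]
    for z,q in((.012,a),(.02,b),(.012,d)):
        X=np.array([ray(c,x0+u/8-.5,y0+v/8-.5,z)[:2] for u,v in q])
        e=[X[i]-X[i-1] for i in range(4)]
        print(n,X.mean(0).round(4),[round(float(np.linalg.norm(v)),4) for v in e],[round(float(np.degrees(np.arctan2(v[1],v[0]))%90),1) for v in e])
# saturation-based masks
for n in P:
    p=C[n]["pixels"]; x0,y0=P[n][3:]
    hsv=cv2.cvtColor(p,cv2.COLOR_BGR2HSV)[y0:y0+(57 if n=="scene" else 55),x0:x0+(80 if n=="scene" else 55)]
    for nm,(u,v) in dict(board=(310,65) if n=="top" else (200,190),rim=(230,107),pocket=(220,200) if n=="top" else(310,200),table=(20,20)).items():
        print(n,nm,hsv[v//8,u//8])
def plane_c(c,m,x0,y0,z):
    v,u=np.nonzero(m); return
E
```

```text
top [ 0.5603 -0.2173] [0.131, 0.126, 0.1286, 0.1285] [83.1, 83.7, 84.2, 84.7]
top [ 0.5606 -0.2173] [0.0906, 0.092, 0.0892, 0.0903] [84.4, 83.6, 83.2, 84.4]
top [ 0.5612 -0.2173] [0.1124, 0.112, 0.1117, 0.1135] [83.6, 84.1, 84.4, 84.4]
scene [ 0.5618 -0.2203] [0.1285, 0.1304, 0.1267, 0.132] [83.3, 83.0, 84.0, 83.8]
scene [ 0.5644 -0.2225] [0.0882, 0.0887, 0.0868, 0.0914] [81.4, 83.6, 83.2, 84.5]
scene [ 0.5594 -0.2177] [0.1129, 0.114, 0.1115, 0.1119] [84.5, 82.9, 83.5, 83.6]
top board [ 15 114 165]
top rim [ 14 131 156]
top pocket [ 19 102 208]
top table [ 15 115 144]
scene board [ 13 150 194]
scene rim [ 16 122 218]
scene pocket [ 24  88 246]
scene table [ 14 133 184]
```

```bash
python3 -m creep '[[0.0854,0.01,-0.04,0.01,0],[0.0854,0.026,-0.086,0.02,0],[0.0854,0.042,-0.132,0.02,0],[0.0854,0.059,-0.179,0.02,0],[0.0854,0.076,-0.226,0.02,0],[0.0854,0.108,-0.258,0,0],[0.0854,0.14,-0.289,-0.02,0],[0.0854,0.172,-0.32,-0.04,0],[0.0854,0.204,-0.35,-0.06,0],[0.0854,0.236,-0.38,-0.08,0]]' 60
```

```text
time_s: 1.3
tcp_pos: [0.4117, 0.2448, 0.1506]
eef_rot: [3.141, 0.001, 2.87]
ft_force: [0.5, 0.4, 0.7]
gripper_width: 0.0859
```

```bash
python3 -m creep '[[0.0854,0.025,-0.023,0,0],[0.0854,0.05,-0.046,0,0],[0.0854,0.06,-0.055,-0.01,0],[0.0854,0.06,-0.055,-0.045,0],[0.0854,0.06,-0.055,-0.06,0],[0.0854,0.06,-0.055,-0.06,0]]' 60
python3 - <<'E'
from h import *
from workcell import manip
c=manip.capture("scene");cv2.imwrite("pics/a1.png",cv2.resize(c["pixels"][80:230,160:330],None,fx=4,fy=4))
s=manip.get_state();print(s["tcp_pos"],s["eef_rot"],s["ft_force"])
E
```

```text
time_s: 1.9
tcp_pos: [0.4702, 0.1889, 0.0887]
eef_rot: [-3.139, -0.002, 2.87]
ft_force: [-0.6, 0.5, -0.1]
gripper_width: 0.0856
[0.47118611 0.18945532 0.09001256] [-3.14058365e+00 -6.36770208e-04  2.86989444e+00] [0.32888591 0.38050104 0.84692612]
```

View pics/a1.png

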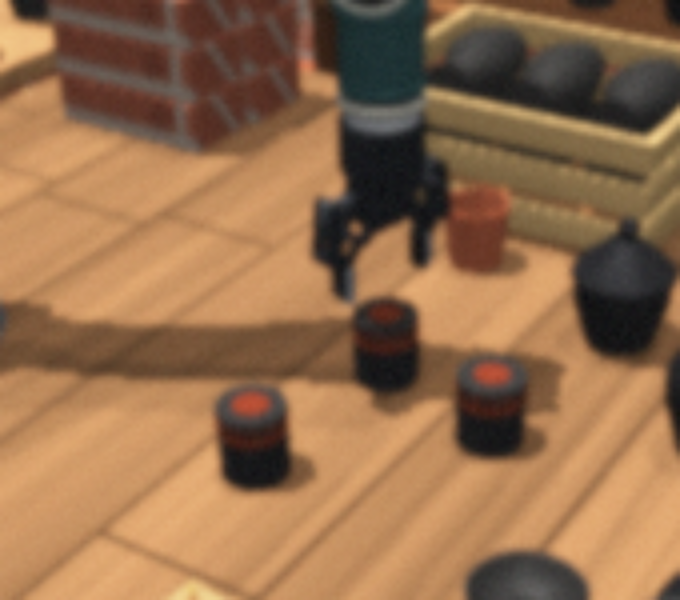

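The view shows the open fingers at (345,290) and (425,260), straddling the jar at (385,345) with the other two jars clear. I'll descend, grip and lift.

```bash
python3 -m creep '[[0.0854,0,0,-0.03,0],[0.0854,0,0,-0.06,0],[0.0854,0,0,-0.07,0],[0.0854,0,0,-0.07,0],[0.06,0,0,-0.07,0],[0.055,0,0,-0.07,0],[0.05,0,0,-0.07,0],[0.05,0,0,-0.07,0],[0.05,0,0,-0.07,0],[0.05,0,0,-0.07,0]]' 60
python3 -c "
from workcell import manip
s=manip.get_state();print(s['tcp_pos'],s['ft_force'],s['torque'],s['gripper_width'],s['joint_efforts'])"
```

```text
time_s: 2.95
tcp_pos: [0.4724, 0.19, 0.022]
eef_rot: [3.141, 0.002, 2.87]
ft_force: [-0.7, -0.8, 5.6]
gripper_width: 0.0605
[0.47241838 0.18996279 0.02197505] [-0.70594141 -0.83809723  5.59192397] [-0.26269132  0.21656029 -0.00416447] 0.060513958855474594 [-5.68082510e-02 -4.42291796e+01  2.17649527e+00 -1.33284616e+01
 -1.31787923e-01 -3.53530850e-01 -3.54850071e-02]
```

```bash
python3 -m creep '[[0.05,0,0,0.01,0],[0.05,0,0,0.02,0],[0.05,0,0,0.03,0],[0.05,0,0,0.03,0],[0.05,0,0,0.03,0],[0.05,0,0,0.03,0],[0.05,0,0,0.03,0]]' 60
python3 - <<'E'
from h import *
from workcell import manip
for i in range(4):
    c=manip.capture("scene")
    s=manip.get_state();print(s['tcp_pos'],s['ft_force'],s['torque'],s['gripper_width'])
cv2.imwrite("pics/a2.png",cv2.resize(c["pixels"][80:230,160:330],None,fx=4,fy=4))
E
```

```text
time_s: 3.65
tcp_pos: [0.472, 0.1898, 0.0515]
eef_rot: [3.141, 0.001, 2.87]
ft_force: [-0.0, -0.2, -1.6]
gripper_width: 0.0603
[0.47209546 0.18980104 0.05151387] [-0.72336179 -0.61139928 -1.8027867 ] [ 8.95987800e-03  3.78147673e-02 -7.48665449e-05] 0.060561343820746606
[0.47214416 0.18981178 0.05154911] [-0.26184937 -0.48768266 -1.625988  ] [-0.02909001  0.01958033  0.06536238] 0.06046725552491075
[0.47218059 0.18984221 0.05159024] [ 0.0314362  -0.08898995 -2.34865038] [-0.03904664 -0.0172299  -0.02446588] 0.06065377832729709
[0.47227119 0.18986177 0.05167684] [ 0.03861021 -0.17477192 -0.78195524] [-0.04935603 -0.01776404 -0.03628247] 0.06039798073937714
```

View pics/a2.png

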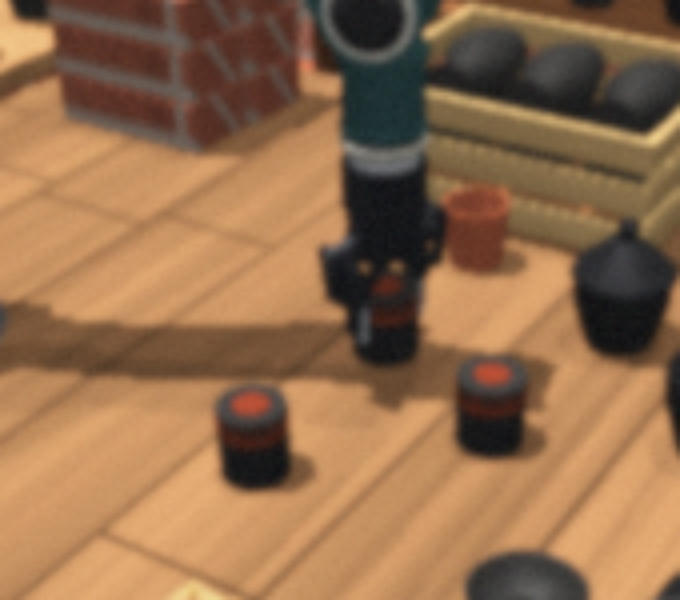

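Jar 2 is clear of the table and reads about 1.7 N, so it is the light one (0.21 kg). I'll set it back and release it.

```bash
python3 -m creep '[[0.05,0,0,-0.012,0],[0.05,0,0,-0.022,0],[0.05,0,0,-0.028,0],[0.05,0,0,-0.0295,0],[0.05,0,0,-0.0295,0],[0.07,0,0,-0.0295,0],[0.0854,0,0,-0.0295,0],[0.0854,0,0,-0.0295,0],[0.0854,0,0,-0.0295,0]]' 60
python3 -m creep '[[0.0854,0,0,0.03,0],[0.0854,0,0,0.07,0],[0.0854,0,0,0.1,0],[0.0854,0.035,-0.01,0.11,0],[0.0854,0.075,-0.022,0.11,0],[0.0854,0.11,-0.032,0.11,0],[0.0854,0.133,-0.039,0.1,0],[0.0854,0.133,-0.039,0.08,0],[0.0854,0.133,-0.039,0.08,0]]' 60
python3 -c "
from workcell import manip
s=manip.get_state();print(s['tcp_pos'],s['ft_force'],s['gripper_width'])"
```

```text
time_s: 4.75
tcp_pos: [0.4723, 0.1898, 0.022]
eef_rot: [3.141, 0.001, 2.87]
ft_force: [-0.1, -0.3, 0.6]
gripper_width: 0.0856
time_s: 5.65
tcp_pos: [0.6038, 0.1499, 0.0992]
eef_rot: [-3.139, -0.003, 2.869]
ft_force: [0.0, 0.3, -0.7]
gripper_width: 0.0854
[0.60378441 0.14985015 0.09922642] [ 0.04774503  0.31969096 -0.71007966] 0.0854279135561929
```

```bash
python3 -m creep '[[0.0854,0.001,0.001,-0.03,0],[0.0854,0.001,0.001,-0.06,0],[0.0854,0.001,0.001,-0.078,0],[0.0854,0.001,0.001,-0.078,0],[0.06,0.001,0.001,-0.078,0],[0.055,0.001,0.001,-0.078,0],[0.05,0.001,0.001,-0.078,0],[0.05,0.001,0.001,-0.078,0],[0.05,0.001,0.001,-0.078,0],[0.05,0.001,0.001,-0.078,0]]' 60
python3 -m creep '[[0.05,0,0,0.01,0],[0.05,0,0,0.02,0],[0.05,0,0,0.03,0],[0.05,0,0,0.03,0],[0.05,0,0,0.03,0],[0.05,0,0,0.03,0],[0.05,0,0,0.03,0]]' 60
python3 - <<'E'
from h import *
from workcell import manip
for i in range(4):
    c=manip.capture("scene")
    s=manip.get_state();print(s['tcp_pos'],s['ft_force'],s['torque'],s['gripper_width'])
cv2.imwrite("pics/a3.png",cv2.resize(c["pixels"][80:230,160:330],None,fx=4,fy=4))
E
```

```text
time_s: 6.65
tcp_pos: [0.6061, 0.151, 0.0233]
eef_rot: [-3.141, -0.0, 2.869]
ft_force: [-0.6, -1.0, 6.6]
gripper_width: 0.061
time_s: 7.35
tcp_pos: [0.6056, 0.1509, 0.0527]
eef_rot: [-3.14, -0.001, 2.869]
ft_force: [0.9, -0.7, -3.9]
gripper_width: 0.0615
[0.60571409 0.15086733 0.05275878] [ 0.49876482 -0.15157157 -3.4257012 ] [ 0.02602483 -0.00841173 -0.00407161] 0.06131571269147794
[0.60575265 0.1508922  0.05279685] [ 0.05904845  0.235136   -3.13267039] [-0.04630545  0.09422464 -0.00794312] 0.0611340101707376
[0.60584493 0.15089185 0.052892  ] [-0.32714545  0.82823383 -3.04353235] [ 0.00898305 -0.02849674 -0.01218976] 0.061153945909244486
[0.60591052 0.1508922  0.05297433] [-0.84322158  0.44025719 -3.69108698] [0.02110925 0.01287534 0.01735797] 0.06114136311380187
```

View pics/a3.png

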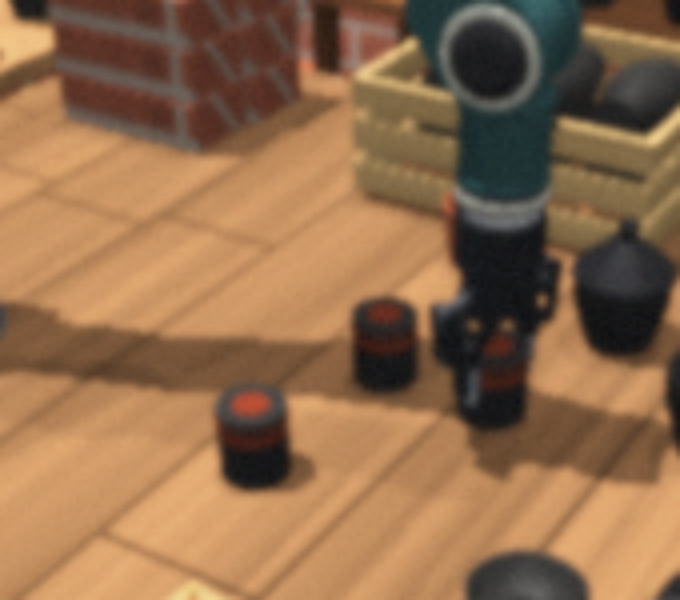

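Jar 1 is held at (495,380) and reads about 3.4 N, so it is the middle one. Jar 3 should then be the heaviest, and I'll weigh it to confirm.

```bash
python3 -m creep '[[0.05,0,0,-0.012,0],[0.05,0,0,-0.022,0],[0.05,0,0,-0.028,0],[0.05,0,0,-0.0295,0],[0.05,0,0,-0.0295,0],[0.07,0,0,-0.0295,0],[0.0854,0,0,-0.0295,0],[0.0854,0,0,-0.0295,0],[0.0854,0,0,-0.0295,0]]' 60
python3 -m creep '[[0.0854,0,0,0.03,0],[0.0854,0,0,0.07,0],[0.0854,0,0,0.1,0],[0.0854,-0.03,-0.028,0.11,0],[0.0854,-0.06,-0.056,0.11,0],[0.0854,-0.09,-0.084,0.11,0],[0.0854,-0.12,-0.112,0.11,0],[0.0854,-0.145,-0.136,0.1,0],[0.0854,-0.153,-0.144,0.08,0],[0.0854,-0.153,-0.144,0.07,0]]' 60
python3 -c "
from workcell import manip
s=manip.get_state();print(s['tcp_pos'],s['ft_force'],s['gripper_width'],s['joint_positions'])"
```

```text
time_s: 8.45
tcp_pos: [0.6062, 0.151, 0.0235]
eef_rot: [-3.141, -0.001, 2.869]
ft_force: [0.2, 0.4, 0.4]
gripper_width: 0.0858
time_s: 9.45
tcp_pos: [0.4516, 0.0056, 0.0929]
eef_rot: [-3.14, -0.002, 2.866]
ft_force: [0.9, -0.0, -0.2]
gripper_width: 0.0855
[0.45160692 0.00562032 0.09289705] [ 0.92062555 -0.00684515 -0.17374133] 0.08548558466007676 [-0.31428312  0.35868852  0.26583691  2.19264121 -0.16018776  0.61000275
  1.36274918]
```

```bash
python3 -m creep '[[0.0854,0.001,0.001,-0.03,0],[0.0854,0.001,0.001,-0.06,0],[0.0854,0.001,0.001,-0.071,0],[0.0854,0.001,0.001,-0.071,0],[0.06,0.001,0.001,-0.071,0],[0.055,0.001,0.001,-0.071,0],[0.05,0.001,0.001,-0.071,0],[0.05,0.001,0.001,-0.071,0],[0.05,0.001,0.001,-0.071,0],[0.05,0.001,0.001,-0.071,0]]' 80
python3 -m creep '[[0.05,0,0,0.01,0],[0.05,0,0,0.02,0],[0.05,0,0,0.04,0],[0.05,0,0,0.06,0],[0.05,0,0,0.06,0],[0.05,0,0,0.06,0],[0.05,0,0,0.06,0]]' 80
python3 - <<'E'
from h import *
from workcell import manip
for i in range(3):
    c=manip.capture("scene")
    s=manip.get_state();print(s['tcp_pos'],s['ft_force'],s['torque'],s['gripper_width'])
cv2.imwrite("pics/a4.png",cv2.resize(c["pixels"][80:230,160:330],None,fx=4,fy=4))
E
```

```text
time_s: 10.45
tcp_pos: [0.4537, 0.0063, 0.0235]
eef_rot: [-3.141, 0.001, 2.866]
ft_force: [-0.8, -1.7, 7.2]
gripper_width: 0.0604
time_s: 11.15
tcp_pos: [0.4529, 0.0065, 0.0828]
eef_rot: [-3.141, -0.001, 2.866]
ft_force: [0.6, 0.2, -7.2]
gripper_width: 0.0604
[0.45278408 0.00639015 0.08261059] [ 0.7597617   0.14001688 -7.74103053] [0.01120864 0.04494285 0.01374185] 0.05983852503357458
[0.45287985 0.00630335 0.0825927 ] [ 0.31507539  0.12450966 -7.39146774] [ 0.00944237 -0.07253207  0.07166902] 0.060129213863288046
[0.45305055 0.00626463 0.08264433] [ 0.52424311  0.24348758 -8.14867252] [-0.00892459  0.00684154  0.01634506] 0.06027353418494866
```

View pics/a4.png

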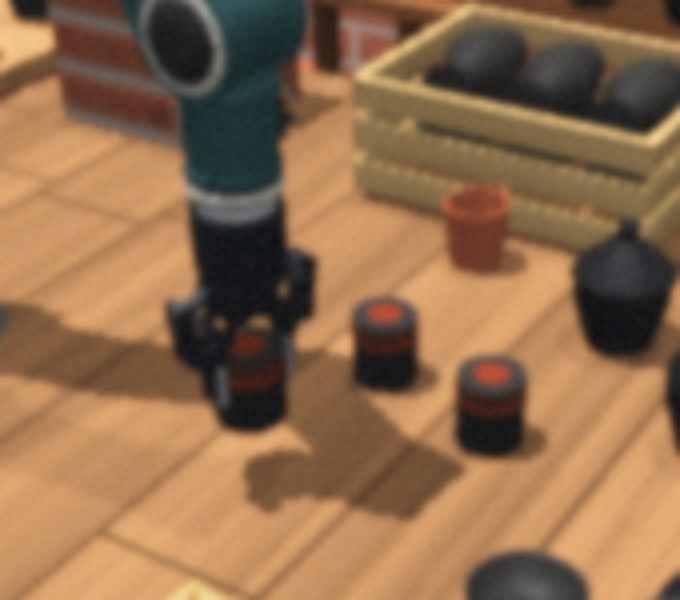

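It reads 7.7 N, so this is the heavy one. I'll carry it above the pocket and check alignment before lowering.

```bash
python3 -m creep '[[0.05,0.01,-0.021,0.005,0],[0.05,0.026,-0.054,0.01,0],[0.05,0.044,-0.091,0.01,0],[0.05,0.062,-0.128,0.01,0],[0.05,0.08,-0.165,0.01,0],[0.05,0.095,-0.197,0.005,0],[0.05,0.105,-0.217,0,0],[0.05,0.108,-0.225,-0.01,0],[0.05,0.108,-0.225,-0.02,0],[0.05,0.108,-0.225,-0.02,0]]' 80
python3 - <<'E'
from h import *
from workcell import manip
s=manip.get_state();print(s['tcp_pos'],s['ft_force'],s['gripper_width'])
for n,(x0,y0,x1,y1) in dict(scene=(150,170,270,290),top=(275,150,375,250)).items():
    c=manip.capture(n);cv2.imwrite(f"pics/b_{n}.png",cv2.resize(c["pixels"][y0:y1,x0:x1],None,fx=5,fy=5,interpolation=0))
E
```

```text
time_s: 12.3
tcp_pos: [0.5586, -0.2163, 0.0597]
eef_rot: [-3.142, -0.007, 2.867]
ft_force: [-0.2, 1.1, -7.3]
gripper_width: 0.0606
[ 0.5585784  -0.21634789  0.05974521] [-0.19337611  1.10231266 -7.28379709] 0.06063998533269174
```

View pics/b_scene.png

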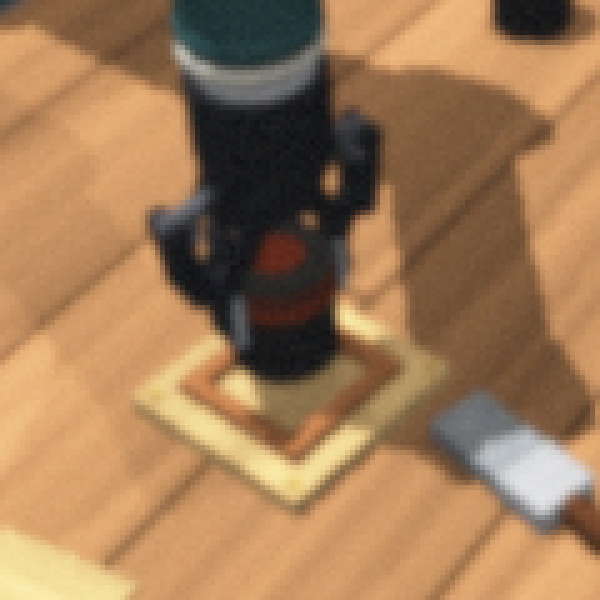

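View pics/b_top.png

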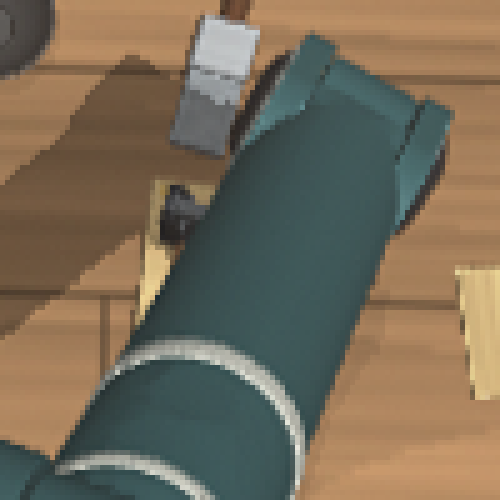

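```bash
python3 -m creep '[[0.05,0.002,-0.002,-0.005,0],[0.05,0.0025,-0.0023,-0.011,0],[0.05,0.0025,-0.0023,-0.011,0],[0.05,0.0025,-0.0023,-0.011,0]]' 80
python3 - <<'E'
from h import *
from workcell import manip
s=manip.get_state();print(s['tcp_pos'],s['eef_rot'],s['ft_force'],s['gripper_width'])
n="scene";x0,y0,x1,y1=(170,195,250,275)
c=manip.capture(n)
im=cv2.resize(c["pixels"][y0:y1,x0:x1],None,fx=7.5,fy=7.5,interpolation=0)
# expected jar bottom ellipse & axis sides if centred on pocket
zb=s['tcp_pos'][2]-.0235
for z in (zb,zb+.07):
  pts=[(proj(c,[.561+.031*np.cos(a),-.2185+.031*np.sin(a),z])-[x0-.5,y0-.5])*7.5 for a in np.linspace(0,6.283,60)]
  cv2.polylines(im,[np.int32(pts)],True,(0,255,0) )
cv2.imwrite("pics/b2.png",im)
E
```

```text
time_s: 12.8
tcp_pos: [0.5626, -0.2186, 0.0506]
eef_rot: [-3.141, -0.004, 2.868]
ft_force: [0.0, -0.4, -7.5]
gripper_width: 0.0602
[ 0.5625605  -0.21861009  0.0505648 ] [-3.14129815 -0.0039254   2.86794978] [ 0.04223033 -0.43101423 -7.45244698] 0.060208030174013945
```

View pics/b2.png

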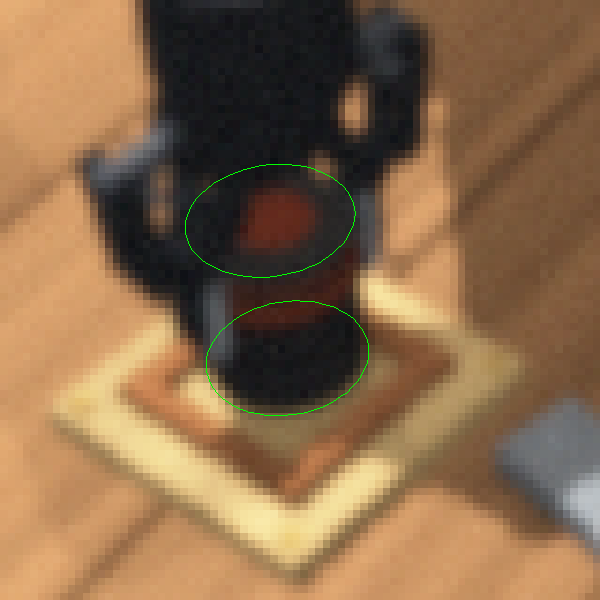

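The jar (bottom near (290,405) in the crop) sits over the pocket, within about 1 px of the expected outline. I'll lower it gently and watch the force.

```bash
python3 -m creep '[[0.05,-0.0005,0,-0.003,0],[0.05,-0.0005,0,-0.006,0],[0.05,-0.0005,0,-0.009,0],[0.05,-0.0005,0,-0.0095,0],[0.05,-0.0005,0,-0.0095,0]]' 80
python3 -c "
from workcell import manip
s=manip.get_state();print(s['tcp_pos'],s['ft_force'],s['torque'],s['gripper_width'])"
```

```text
time_s: 13.35
tcp_pos: [0.562, -0.2187, 0.041]
eef_rot: [-3.141, -0.004, 2.868]
ft_force: [-0.2, -0.1, -8.2]
gripper_width: 0.0603
[ 0.56201969 -0.21874658  0.04097902] [-0.17791753 -0.13340198 -8.16907338] [ 0.02216214 -0.04180163 -0.03918401] 0.060270585213931346
```

```bash
python3 -m creep '[[0.05,0,0,-0.002,0],[0.05,0,0,-0.004,0],[0.05,0,0,-0.0055,0],[0.05,0,0,-0.0055,0],[0.05,0,0,-0.0055,0]]' 80
python3 -c "
from workcell import manip
s=manip.get_state();print(s['tcp_pos'],s['ft_force'],s['torque'],s['gripper_width'])"
```

```text
time_s: 13.85
tcp_pos: [0.562, -0.2188, 0.0357]
eef_rot: [-3.141, -0.004, 2.868]
ft_force: [-1.3, 1.0, -4.4]
gripper_width: 0.0602
[ 0.56204091 -0.21876091  0.03570303] [-1.34559264  0.96104229 -4.41871498] [ 0.09106159  0.23974022 -0.03057613] 0.06024968751481726
```

```bash
python3 -m creep '[[0.05,0,0,-0.0007,0],[0.05,0,0,-0.0007,0],[0.07,0,0,-0.0007,0],[0.0854,0,0,-0.0007,0],[0.0854,0,0,-0.0007,0],[0.0854,0,0,0,0]]' 80
python3 -m creep '[[0.0854,0,0,0.03,0],[0.0854,0,0,0.07,0],[0.0854,0,0,0.1,0],[0.0854,0.005,0.04,0.105,0],[0.0854,0.01,0.087,0.105,0],[0.0854,0.016,0.134,0.105,0],[0.0854,0.022,0.181,0.105,0],[0.0854,0.028,0.228,0.105,0],[0.0854,0.034,0.275,0.105,0],[0.0854,0.04,0.322,0.105,0]]' 60
python3 - <<'E'
from h import *
from workcell import manip
s=manip.get_state();print(s['tcp_pos'],s['ft_force'],s['gripper_width'])
x0,y0,x1,y1=(275,150,375,250)
c=manip.capture("top");cv2.imwrite("pics/c_top.png",cv2.resize(c["pixels"][y0:y1,x0:x1],None,fx=6,fy=6,interpolation=0))
for q in blobs(red(c["pixels"]),20):
    if 180<q[0][0]<350 and 150<q[0][1]<260: print("top",q[0],ray(c,*q[0],.07)[:2],ray(c,*q[0],.082)[:2])
c=manip.capture("scene");cv2.imwrite("pics/c_scene.png",cv2.resize(c["pixels"][120:290,150:320],None,fx=3.5,fy=3.5,interpolation=0))
for q in blobs(red(c["pixels"][120:290,180:320]),15): u,v=q[0]+[180,120]; print("sc",u,v,q[1],ray(c,u,v,.07)[:2],ray(c,u,v,.082)[:2])
E
```

```text
time_s: 14.45
tcp_pos: [0.5625, -0.2189, 0.0359]
eef_rot: [-3.141, -0.003, 2.868]
ft_force: [1.0, 0.0, -0.1]
gripper_width: 0.0853
time_s: 15.45
tcp_pos: [0.6027, 0.105, 0.1412]
eef_rot: [3.142, -0.002, 2.868]
ft_force: [0.3, 0.1, 0.1]
gripper_width: 0.0855
[0.60265771 0.10504926 0.14117622] [0.26268289 0.13828647 0.05995873] 0.08545933974794195
top [325.25       201.80882353] [ 0.56377699 -0.21921725] [ 0.5612384  -0.21735136]
sc 280.7608695652174 144.54347826086956 [96 21  9  7 46] [0.50272298 0.32563808] [0.51280179 0.30619048]
sc 255.79166666666669 157.625 [73 36  7  4 24] [0.47066835 0.19100476] [0.48132064 0.17396589]
sc 282.2105263157895 172.6315789473684 [99 51  7  4 19] [0.60237505 0.15166315] [0.61067098 0.13532814]
sc 206.05747126436782 227.74712643678163 [ 20 104  13   9  87] [ 0.55157616 -0.20832472] [ 0.56078094 -0.21821918]
sc 217.66666666666666 249.86666666666667 [ 34 128   8   5  15] [ 0.63137387 -0.26074293] [ 0.63915098 -0.26969957]
sc 275.2983870967742 279.98387096774195 [ 84 150  23  20 124] [ 0.80923876 -0.26935147] [ 0.81383369 -0.27815409]
```

View pics/c_top.png

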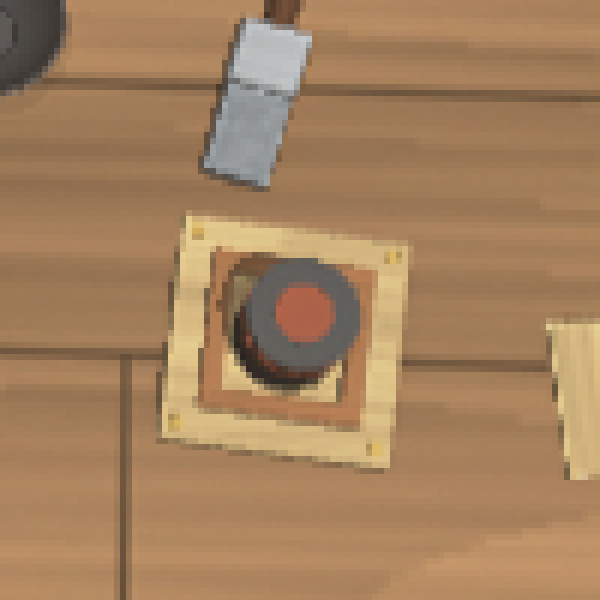

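View pics/c_scene.png

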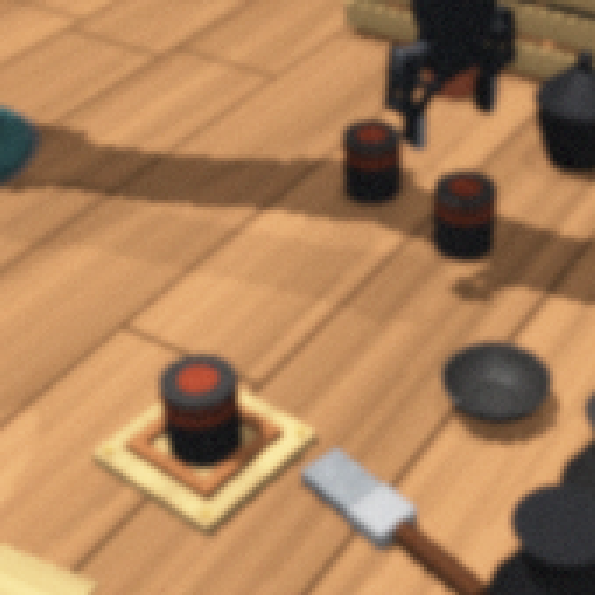

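The heavy jar stands upright in the pocket: its spot is at top (325,202) and scene (206,228), giving (0.561,-0.218) in both views. Next is the middle jar.

```bash
python3 -m creep '[[0.0854,0.002,0.03,-0.01,0],[0.0854,0.003,0.045,-0.03,0],[0.0854,0.003,0.046,-0.045,0],[0.0854,0.003,0.046,-0.05,0],[0.0854,0.003,0.046,-0.08,0],[0.0854,0.003,0.046,-0.11,0],[0.0854,0.003,0.046,-0.118,0],[0.0854,0.003,0.046,-0.118,0]]' 60
python3 -m creep '[[0.06,0,0,0,0],[0.055,0,0,0,0],[0.05,0,0,0,0],[0.05,0,0,0,0],[0.05,0,0,0,0],[0.05,0,0,0,0]]' 60
python3 -c "
from workcell import manip
s=manip.get_state();print(s['tcp_pos'],s['ft_force'],s['gripper_width'])"
```

```text
time_s: 16.35
tcp_pos: [0.6049, 0.1569, 0.0219]
eef_rot: [3.139, -0.005, 2.877]
ft_force: [0.2, 0.2, 1.1]
gripper_width: 0.0854
time_s: 16.95
tcp_pos: [0.6062, 0.1552, 0.024]
eef_rot: [3.14, -0.003, 2.876]
ft_force: [-0.9, -3.9, 6.1]
gripper_width: 0.0614
[0.60624085 0.15520625 0.02399557] [-0.91183311 -3.88557631  6.14033739] 0.061375264537949295
```

```bash
python3 -m creep '[[0.05,0,0,0.01,0],[0.05,0,0,0.03,0],[0.05,0,0,0.06,0],[0.05,0,0,0.09,0],[0.05,0,0,0.12,0],[0.05,0,0,0.13,0],[0.05,0,0,0.13,0],[0.05,0,0,0.13,0]]' 60
python3 -c "
from workcell import manip
s=manip.get_state();print(s['tcp_pos'],s['eef_rot'],s['ft_force'],s['gripper_width'])"
```

```text
time_s: 17.75
tcp_pos: [0.6052, 0.1553, 0.1529]
eef_rot: [3.14, -0.004, 2.877]
ft_force: [-0.0, -0.1, -4.0]
gripper_width: 0.061
[0.60524739 0.15532428 0.15292238] [ 3.14028864 -0.00427324  2.87660166] [-0.04024298 -0.08558442 -4.009029  ] 0.06099545295639381
```

```bash
python3 -m creep '[[0.05,-0.002,-0.02,0,0],[0.05,-0.007,-0.06,0,0],[0.05,-0.012,-0.102,0,0],[0.05,-0.017,-0.145,0,0],[0.05,-0.022,-0.188,0,0],[0.05,-0.027,-0.231,0,0],[0.05,-0.032,-0.274,0,0],[0.05,-0.037,-0.317,0,0],[0.05,-0.041,-0.352,0,0],[0.05,-0.0445,-0.374,0,0]]' 60
python3 -m creep '[[0.05,0,0,0,0],[0.05,0,0,0,0]]' 60
python3 -c "
from workcell import manip
s=manip.get_state();print(s['tcp_pos'],s['eef_rot'],s['ft_force'],s['gripper_width'])"
```

```text
time_s: 18.75
tcp_pos: [0.5585, -0.2222, 0.1509]
eef_rot: [-3.141, -0.008, 2.873]
ft_force: [0.4, 0.7, -3.9]
gripper_width: 0.0614
time_s: 18.95
tcp_pos: [0.557, -0.2223, 0.1488]
eef_rot: [-3.141, -0.011, 2.871]
ft_force: [0.2, 0.7, -3.4]
gripper_width: 0.0614
[ 0.55700694 -0.22234258  0.14881672] [-3.1412353  -0.01144161  2.87073702] [ 0.18468097  0.74385019 -3.44701339] 0.06135160090426288
```

```bash
python3 -m creep '[[0.05,0.002,0.002,-0.005,0],[0.05,0.0037,0.0035,-0.012,0],[0.05,0.0037,0.0035,-0.018,0],[0.05,0.0037,0.0035,-0.02,0],[0.05,0.0037,0.0035,-0.02,0],[0.05,0.0037,0.0035,-0.02,0]]' 60
python3 - <<'E'
from h import *
from workcell import manip
c=manip.capture("scene")
s=manip.get_state();print(s['tcp_pos'],s['eef_rot'],s['ft_force'],s['gripper_width'])
x0,y0,x1,y1=(165,175,245,255)
im=cv2.resize(c["pixels"][y0:y1,x0:x1],None,fx=7.5,fy=7.5,interpolation=0)
zb=s['tcp_pos'][2]-.024
for z in (.012,.082,zb,zb+.07):
  pts=[(proj(c,[.5608+.031*np.cos(a),-.2182+.031*np.sin(a),z])-[x0-.5,y0-.5])*7.5 for a in np.linspace(0,6.283,60)]
  cv2.polylines(im,[np.int32(pts)],True,(0,255,0) )
cv2.imwrite("pics/d1.png",im)
E
```

```text
time_s: 19.55
tcp_pos: [0.5608, -0.2188, 0.1289]
eef_rot: [-3.141, -0.011, 2.871]
ft_force: [0.5, 0.6, -3.1]
gripper_width: 0.061
[ 0.56092669 -0.21891028  0.12908656] [-3.14119747 -0.0108708   2.8708043 ] [-0.7912311  -0.25848602 -3.32450689] 0.06078362532223275
```

View pics/d1.png

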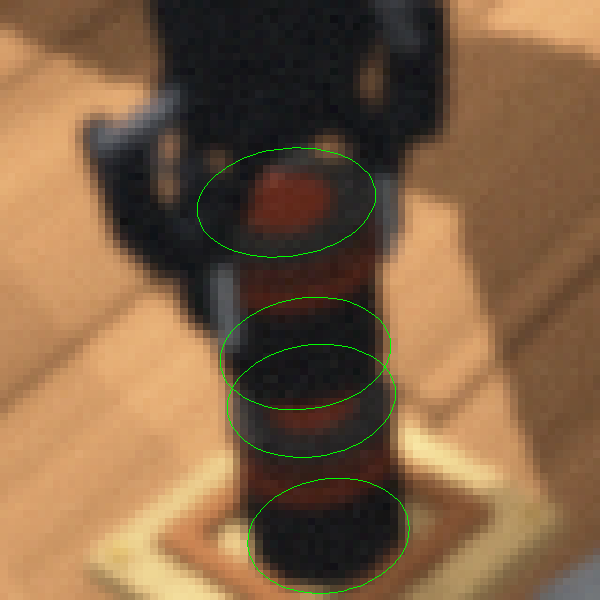

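```bash
cat >> h.py <<'E'
def redge(g,row,lo,hi,bg_hi=True):
    # subpixel 50% crossing scanning from dark (lo) to bright (hi)
    a=g[row,lo:hi].astype(float); t=(a.min()+np.median(a[-3:]))/2
    i=[k for k in range(len(a)-1) if a[k]<t<=a[k+1]]
    return [round(lo+k+(t-a[k])/(a[k+1]-a[k]),2) for k in i]
def pedge(c,x,y,row,z0,z1,r=.031):
    # predicted right silhouette col at row, vertical cylinder
    P=[]
    for z in(z0,z1):
        pts=np.array([proj(c,[x+r*np.cos(a),y+r*np.sin(a),z]) for a in np.linspace(0,6.283,720)]); P.append(pts[pts[:,0].argmax()])
    return round(P[0][0]+(row-P[0][1])*(P[1][0]-P[0][0])/(P[1][1]-P[0][1]),2)
E
python3 - <<'E'
from h import *
from workcell import manip
c=manip.capture("scene");g=cv2.cvtColor(c["pixels"],cv2.COLOR_BGR2GRAY)
for r in range(210,220): print("up",r,redge(g,r,205,224),pedge(c,.5608,-.2182,r,.105,.175))
for r in range(229,238): print("lo",r,redge(g,r,208,224),pedge(c,.5608,-.2182,r,.012,.082))
s=manip.get_state();print(s['tcp_pos'],s['eef_rot'])
E
```

```text
up 210 [np.float64(215.24)] 215.54
up 211 [np.float64(214.98)] 215.65
up 212 [np.float64(215.1)] 215.75
up 213 [np.float64(215.09)] 215.85
up 214 [np.float64(215.15)] 215.95
up 215 [np.float64(215.23)] 216.05
up 216 [np.float64(215.35)] 216.15
up 217 [np.float64(215.49)] 216.25
up 218 [np.float64(215.58)] 216.35
up 219 [np.float64(215.63)] 216.45
lo 229 [np.float64(216.79)] 217.46
lo 230 [np.float64(216.67)] 217.56
lo 231 [np.float64(216.65)] 217.66
lo 232 [np.float64(216.84)] 217.76
lo 233 [np.float64(217.04)] 217.87
lo 234 [np.float64(217.25)] 217.97
lo 235 [np.float64(217.59)] 218.07
lo 236 [np.float64(218.16)] 218.17
lo 237 [np.float64(218.55)] 218.27
[ 0.560928   -0.2189619   0.12918553] [-3.14123101 -0.01075507  2.87072805]
```

The upper and lower jars' right edges sit -0.8 and -0.85 px from prediction, so they line up to within half a millimetre that way. Lowering now.

```bash
python3 -m creep '[[0.05,0,0,-0.006,0],[0.05,0,0,-0.012,0],[0.05,0,0,-0.018,0],[0.05,0,0,-0.021,0],[0.05,0,0,-0.021,0],[0.05,0,0,-0.021,0]]' 60
python3 -c "
from workcell import manip
s=manip.get_state();print(s['tcp_pos'],s['eef_rot'],s['ft_force'],s['torque'],s['gripper_width'])"
```

```text
time_s: 20.25
tcp_pos: [0.5609, -0.219, 0.1081]
eef_rot: [-3.141, -0.011, 2.871]
ft_force: [0.6, 0.3, -4.1]
gripper_width: 0.0611
[ 0.56093719 -0.21902854  0.10807548] [-3.1411611  -0.01086338  2.87061996] [ 0.55756992  0.26270487 -4.07876408] [ 0.04819123 -0.01230703 -0.01989685] 0.06109685513685617
```

```bash
python3 -m creep '[[0.05,0,0,-0.001,0],[0.05,0,0,-0.0022,0],[0.05,0,0,-0.0022,0],[0.05,0,0,-0.0022,0]]' 60
python3 - <<'E'
from h import *
from workcell import manip
c=manip.capture("scene")
s=manip.get_state();print(s['tcp_pos'],s['eef_rot'],s['ft_force'],s['torque'],s['gripper_width'])
x0,y0,x1,y1=(165,175,245,255)
cv2.imwrite("pics/d2.png",cv2.resize(c["pixels"][y0:y1,x0:x1],None,fx=7.5,fy=7.5,interpolation=2))
E
```

```text
time_s: 20.65
tcp_pos: [0.5611, -0.2191, 0.1062]
eef_rot: [-3.141, -0.01, 2.871]
ft_force: [-0.3, -0.5, -1.1]
gripper_width: 0.0612
[ 0.56114088 -0.21911249  0.10618441] [-3.14115264 -0.01027356  2.87061434] [-1.0720855  -0.25048448 -0.25609798] [ 0.04294978  0.01403316 -0.00298491] 0.06085472152583095
```

View pics/d2.png

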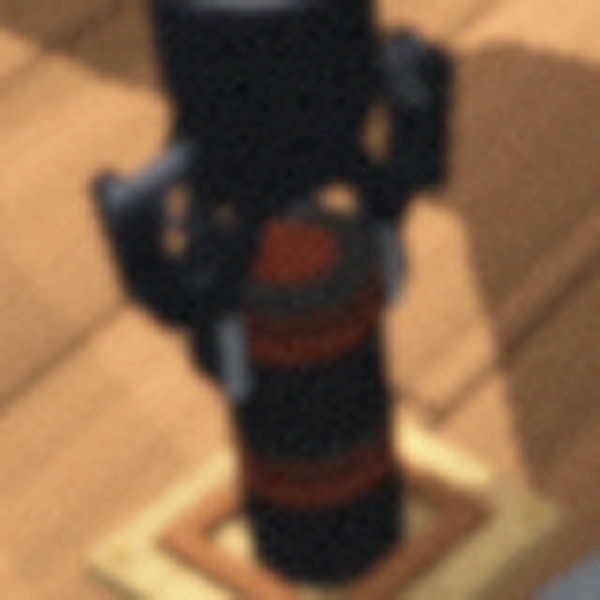

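The middle jar sits flush on the heavy one with straight sides, and the wrist load is down to about 0. Releasing and backing up.

```bash
python3 -m creep '[[0.05,0,0,-0.0003,0],[0.065,0,0,-0.0003,0],[0.0854,0,0,-0.0003,0],[0.0854,0,0,-0.0003,0],[0.0854,0,0,0.005,0],[0.0854,0,0,0.03,0],[0.0854,0,0,0.07,0],[0.0854,0,0,0.1,0],[0.0854,0,0,0.1,0]]' 60
python3 -m creep '[[0.0854,-0.005,0.02,0,0],[0.0854,-0.015,0.06,0,0],[0.0854,-0.025,0.105,0,0],[0.0854,-0.035,0.15,0,0],[0.0854,-0.045,0.195,0,0],[0.0854,-0.055,0.24,-0.02,0],[0.0854,-0.065,0.285,-0.04,0],[0.0854,-0.075,0.33,-0.06,0],[0.0854,-0.084,0.37,-0.08,0],[0.0854,-0.089,0.395,-0.09,0]]' 60
python3 -m creep '[[0.0854,0,0.008,0,0],[0.0854,0,0.008,0,0],[0.0854,0,0.008,0,0],[0.0854,0,0.008,0,0]]' 60
python3 - <<'E'
from h import *
from workcell import manip
c=manip.capture("top");cv2.imwrite("pics/e_top.png",cv2.resize(c["pixels"][140:260,170:370],None,fx=4,fy=4,interpolation=0))
s=manip.get_state();print(s['tcp_pos'],s['eef_rot'],s['ft_force'],s['gripper_width'])
for q in blobs(red(c["pixels"]),20):
    if 180<q[0][0]<350 and 150<q[0][1]<260: print("top",q[0],ray(c,*q[0],.07)[:2],ray(c,*q[0],.152)[:2])
c=manip.capture("scene");cv2.imwrite("pics/e_scene.png",cv2.resize(c["pixels"][120:290,150:320],None,fx=3.5,fy=3.5,interpolation=0))
for q in blobs(red(c["pixels"][120:290,180:320]),15): u,v=q[0]+[180,120]; print("sc",u,v,q[1],ray(c,u,v,.07)[:2],ray(c,u,v,.152)[:2])
E
```

```text
time_s: 21.6
tcp_pos: [0.5639, -0.2204, 0.2115]
eef_rot: [-3.141, -0.001, 2.87]
ft_force: [-0.1, -0.2, -0.4]
gripper_width: 0.0858
time_s: 22.6
tcp_pos: [0.4725, 0.1777, 0.1198]
eef_rot: [-3.141, -0.004, 2.874]
ft_force: [0.9, -0.3, 0.2]
gripper_width: 0.0856
time_s: 23.0
tcp_pos: [0.4736, 0.1839, 0.1205]
eef_rot: [-3.141, -0.002, 2.871]
ft_force: [-0.9, 0.2, 0.7]
gripper_width: 0.0855
[0.47349245 0.18402474 0.12046494] [-3.14084533e+00 -2.31710457e-03  2.87116044e+00] [-0.20556959  0.59450527  0.655724  ] 0.08531733127539026
top [328.88157895 197.44736842] [ 0.57876256 -0.2311755 ] [ 0.56052734 -0.21771646]
sc 278.6123778501629 136.2899022801303 [ 90   6  18  22 307] [0.46215934 0.38233477] [0.53599032 0.24251139]
sc 203.1590909090909 208.20454545454544 [17 84 13  9 88] [ 0.48947438 -0.14343054] [ 0.55996594 -0.21897632]
sc 221.02702702702703 246.83783783783784 [ 33 120  14  13  37] [ 0.63239027 -0.24721165] [ 0.68540961 -0.31006964]
sc 275.3015873015873 279.75396825396825 [ 84 150  23  20 126] [ 0.80890857 -0.26874218] [ 0.84034761 -0.32896795]
```

View pics/e_top.png

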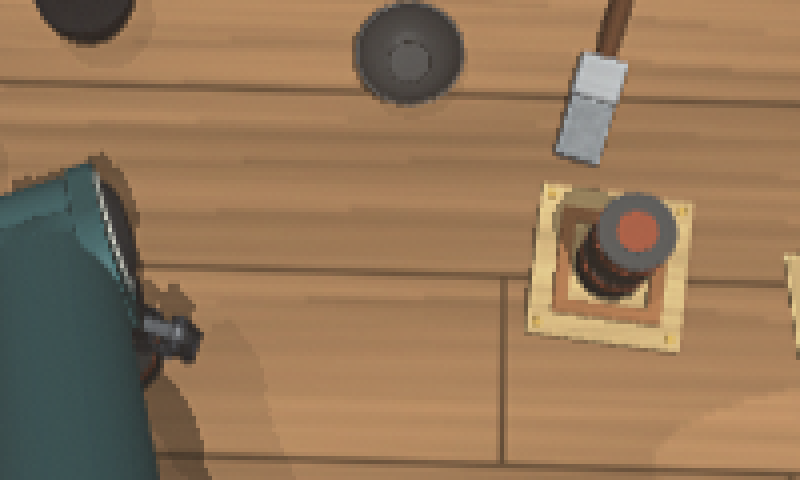

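View pics/e_scene.png

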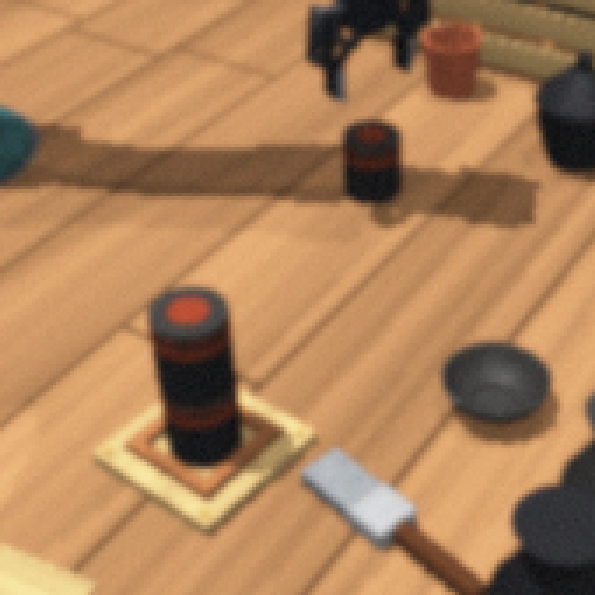

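The two-jar stack is aligned to about 1 mm, with its spot at top (329,197) and scene (203,208). The light jar is at crop (372,160). Fetching it.

```bash
python3 -m creep '[[0.0854,-0.001,0.006,-0.005,0],[0.0854,-0.001,0.006,-0.03,0],[0.0854,-0.001,0.006,-0.065,0],[0.0854,-0.001,0.006,-0.09,0],[0.0854,-0.001,0.006,-0.098,0],[0.0854,-0.001,0.006,-0.098,0],[0.0854,-0.001,0.006,-0.098,0]]' 50
python3 -m creep '[[0.06,0,0,0,0],[0.055,0,0,0,0],[0.05,0,0,0,0],[0.05,0,0,0,0],[0.05,0,0,0,0],[0.05,0,0,0,0]]' 50
python3 -m creep '[[0.05,0,0,0.01,0],[0.05,0,0,0.03,0],[0.05,0,0,0.07,0],[0.05,0,0,0.11,0],[0.05,0,0,0.15,0],[0.05,0,0,0.18,0],[0.05,0,0,0.19,0],[0.05,0,0,0.19,0],[0.05,0,0,0.19,0]]' 50
python3 -c "
from workcell import manip
s=manip.get_state();print(s['tcp_pos'],s['eef_rot'],s['ft_force'],s['gripper_width'])"
```

```text
time_s: 23.8
tcp_pos: [0.4731, 0.1904, 0.0232]
eef_rot: [3.141, -0.002, 2.871]
ft_force: [0.4, -0.9, -0.2]
gripper_width: 0.0855
time_s: 24.4
tcp_pos: [0.474, 0.1907, 0.0248]
eef_rot: [3.14, 0.0, 2.871]
ft_force: [-0.3, -0.4, 7.6]
gripper_width: 0.061
time_s: 25.3
tcp_pos: [0.4731, 0.1904, 0.2137]
eef_rot: [3.141, -0.001, 2.871]
ft_force: [-0.9, -0.4, -2.4]
gripper_width: 0.0608
[0.47305155 0.19038423 0.2136909 ] [ 3.14121441e+00 -1.25548249e-03  2.87147274e+00] [-0.87932226 -0.39217357 -2.3672064 ] 0.06084621760016175
```

```bash
python3 -m creep '[[0.05,0.004,-0.018,0.005,0],[0.05,0.012,-0.055,0.01,0],[0.05,0.021,-0.095,0.01,0],[0.05,0.03,-0.137,0.01,0],[0.05,0.039,-0.179,0.01,0],[0.05,0.048,-0.221,0.01,0],[0.05,0.057,-0.263,0.01,0],[0.05,0.065,-0.3,0.01,0],[0.05,0.072,-0.33,0.01,0],[0.05,0.077,-0.35,0.01,0]]' 50
python3 -m creep '[[0.05,0.005,-0.02,0,0],[0.05,0.01,-0.042,0,0],[0.05,0.013,-0.055,0,0],[0.05,0.013,-0.055,0,0],[0.05,0.013,-0.055,0,0],[0.05,0.013,-0.055,0,0]]' 50
python3 -c "
from workcell import manip
s=manip.get_state();print(s['tcp_pos'],s['eef_rot'],s['ft_force'],s['gripper_width'])"
```

```text
time_s: 26.3
tcp_pos: [0.5488, -0.1625, 0.2212]
eef_rot: [-3.14, -0.005, 2.868]
ft_force: [0.1, -0.5, -1.6]
gripper_width: 0.0608
time_s: 26.9
tcp_pos: [0.5617, -0.2158, 0.2206]
eef_rot: [-3.141, -0.006, 2.87]
ft_force: [0.3, -0.3, -2.5]
gripper_width: 0.0606
[ 0.56167783 -0.21575177  0.22064627] [-3.14089381 -0.00646514  2.8701679 ] [ 0.32146101 -0.27646098 -2.5311408 ] 0.06059399182755025
```

```bash
python3 -m creep '[[0.05,0.001,-0.002,-0.006,0],[0.05,0.0013,-0.0028,-0.014,0],[0.05,0.0013,-0.0028,-0.021,0],[0.05,0.0013,-0.0028,-0.025,0],[0.05,0.0013,-0.0028,-0.025,0],[0.05,0.0013,-0.0028,-0.025,0]]' 50
python3 - <<'E'
from h import *
from workcell import manip
c=manip.capture("scene");g=cv2.cvtColor(c["pixels"],cv2.COLOR_BGR2GRAY)
s=manip.get_state();print(s['tcp_pos'],s['eef_rot'],s['ft_force'],s['gripper_width'])
zb=s['tcp_pos'][2]-.0248
for z0,lab in((zb,"top"),(.082,"mid"),(.012,"low")):
    X=(.5606,-.2183)
    a=proj(c,[*X,z0+.06]);b=proj(c,[*X,z0])
    for r in range(int(a[1]),int(b[1])+1,2): print(lab,r,redge(g,r,int(a[0])+3,int(a[0])+22),pedge(c,*X,r,z0,z0+.07))
x0,y0,x1,y1=(160,150,250,260)
cv2.imwrite("pics/f1.png",cv2.resize(c["pixels"][y0:y1,x0:x1],None,fx=5,fy=5,interpolation=0))
E
```

```text
time_s: 27.5
tcp_pos: [0.563, -0.2186, 0.1956]
eef_rot: [-3.141, -0.007, 2.87]
ft_force: [-0.6, -0.5, -1.7]
gripper_width: 0.0606
[ 0.56312397 -0.2186582   0.1958433 ] [-3.14087708 -0.00608246  2.87004939] [-0.51082387  0.08346244 -1.38094724] 0.0605842745003787
top 183 [np.float64(213.78)] 212.74
top 185 [np.float64(214.54), np.float64(217.18)] 212.94
top 187 [np.float64(214.5)] 213.14
top 189 [np.float64(214.71)] 213.34
top 191 [np.float64(213.79)] 213.55
top 193 [np.float64(213.61)] 213.75
top 195 [np.float64(213.23)] 213.95
top 197 [np.float64(213.65)] 214.15
top 199 [np.float64(213.91)] 214.35
top 201 [np.float64(213.97)] 214.55
mid 211 [np.float64(214.9)] 215.57
mid 213 [np.float64(215.16)] 215.77
mid 215 [np.float64(215.29)] 215.97
mid 217 [np.float64(215.52)] 216.17
mid 219 [np.float64(215.78)] 216.37
mid 221 [np.float64(215.85)] 216.57
mid 223 [np.float64(216.15)] 216.78
mid 225 [np.float64(216.55)] 216.98
mid 227 [np.float64(217.36)] 217.18
low 230 [np.float64(216.73)] 217.48
low 232 [np.float64(216.77)] 217.69
low 234 [np.float64(216.96)] 217.89
low 236 [np.float64(218.09)] 218.09
low 238 [np.float64(220.42)] 218.29
low 240 [np.float64(219.42)] 218.5
low 242 [np.float64(217.93)] 218.7
low 244 [np.float64(217.8)] 218.9
```

View pics/f1.png

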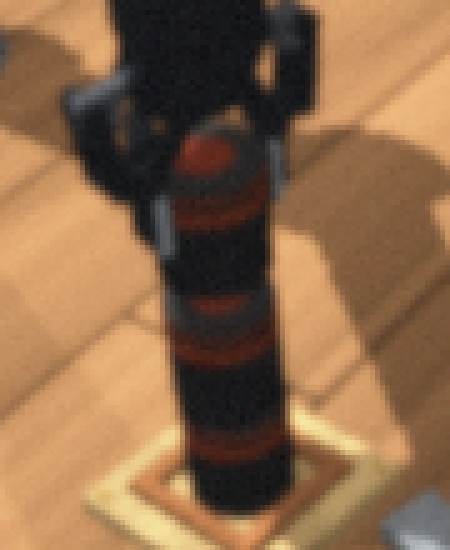

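The light jar hangs above the stack, edge offsets -0.55, -0.65 and -0.85 px from top to bottom, which agree to under 1 mm. Lowering.

```bash
python3 -m creep '[[0.05,-0.0003,0,-0.006,0],[0.05,-0.0005,0,-0.012,0],[0.05,-0.0005,0,-0.0165,0],[0.05,-0.0005,0,-0.0175,0],[0.05,-0.0005,0,-0.0175,0]]' 50
python3 -m creep '[[0.05,0,0,-0.0008,0],[0.05,0,0,-0.0016,0],[0.05,0,0,-0.0016,0],[0.05,0,0,-0.0016,0]]' 50
python3 -c "
from workcell import manip
s=manip.get_state();print(s['tcp_pos'],s['eef_rot'],s['ft_force'],s['torque'],s['gripper_width'])"
```

```text
time_s: 28.05
tcp_pos: [0.5625, -0.2186, 0.178]
eef_rot: [-3.141, -0.007, 2.87]
ft_force: [0.4, 1.1, -0.7]
gripper_width: 0.0606
time_s: 28.45
tcp_pos: [0.5628, -0.2187, 0.177]
eef_rot: [-3.141, -0.006, 2.87]
ft_force: [-0.9, 1.1, 3.4]
gripper_width: 0.0604
[ 0.5627518  -0.21874921  0.17696837] [-3.14092012 -0.00580545  2.86998163] [-0.88718551  1.1023767   3.37688912] [ 0.13173591  0.14913957 -0.00504825] 0.06037522930451016
```

Firm contact: the force went from -2 N to +3.4 N. Releasing gently and retreating.

```bash
python3 -m creep '[[0.05,0,0,0.0002,0],[0.065,0,0,0.0002,0],[0.0854,0,0,0.0002,0],[0.0854,0,0,0.0002,0],[0.0854,0,0,0.005,0],[0.0854,0,0,0.03,0],[0.0854,0,0,0.07,0],[0.0854,0,0,0.1,0],[0.0854,0,0,0.1,0]]' 50
python3 -m creep '[[0.0854,-0.005,0.02,0,0],[0.0854,-0.015,0.06,0,0],[0.0854,-0.025,0.105,0,0],[0.0854,-0.035,0.15,0,0],[0.0854,-0.045,0.195,0,0],[0.0854,-0.055,0.24,0,0],[0.0854,-0.06,0.26,0,0],[0.0854,-0.06,0.265,0,0],[0.0854,-0.06,0.265,0,0],[0.0854,-0.06,0.265,0,0]]' 50
python3 - <<'E'
from h import *
from workcell import manip
c=manip.capture("top");cv2.imwrite("pics/g_top.png",c["pixels"])
s=manip.get_state();print(s['time_s'],s['tcp_pos'],s['ft_force'],s['gripper_width'])
for q in blobs(red(c["pixels"]),20):
    if 280<q[0][0]<350 and 150<q[0][1]<260: print("top",q[0],ray(c,*q[0],.222)[:2])
c=manip.capture("scene");cv2.imwrite("pics/g_scene.png",cv2.resize(c["pixels"][100:290,130:320],None,fx=3.1,fy=3.1))
for q in blobs(red(c["pixels"][150:250,180:240]),15): u,v=q[0]+[180,150]; print("sc",u,v,q[1],ray(c,u,v,.222)[:2])
E
```

```text
time_s: 29.35
tcp_pos: [0.5651, -0.22, 0.2823]
eef_rot: [-3.141, 0.003, 2.87]
ft_force: [1.0, 0.3, -0.1]
gripper_width: 0.0859
time_s: 30.35
tcp_pos: [0.5054, 0.0432, 0.2822]
eef_rot: [-3.14, 0.004, 2.867]
ft_force: [-0.0, -0.3, -0.9]
gripper_width: 0.0856
30.4 [0.50546486 0.0430745  0.28221166] [ 0.17005915  0.2141491  -0.00119104] 0.08529357726567048
top [332.62352941 192.37647059] [ 0.56050072 -0.21725665]
sc 200.76136363636363 186.52272727272728 [15 33 13  8 88] [ 0.55993716 -0.21761097]
sc 223.51851851851853 244.66666666666669 [39 90 10 10 27] [ 0.73138929 -0.3560159 ]
```

View pics/g_top.png

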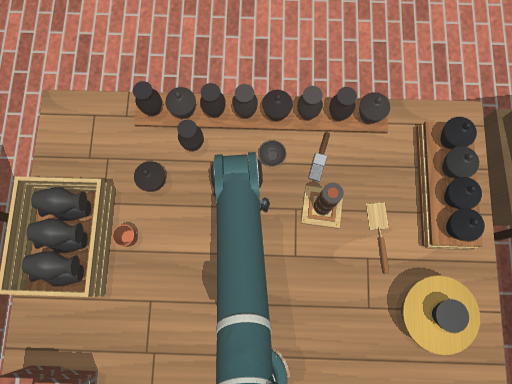

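View pics/g_scene.png

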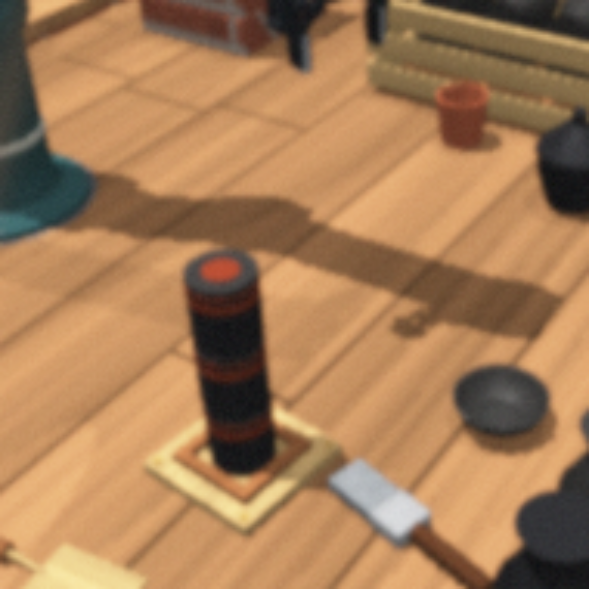

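The stack of three stands straight in the pocket, with the top spot at top (333,192) and scene (201,187). The bystanders are where they were and the arm is clear. Handing in.

```bash
python3 -c "
from workcell import manip
print(manip.sign_off())"
```

```text
the job is handed in; nothing more can be done
None
```

The three jars are stacked upright in the cradle's pocket, heaviest at the bottom, and the job was handed in at about 30.5 s on the robot's clock.

- **Weights:** I lifted each jar and read the wrist force: about 1.7 N, 3.4 N and 7.7 N. These match the 0.21, 0.37 and 0.75 kg jars.
- **Placing:** Each jar was lowered until the wrist force showed contact, then released before I fetched the next.
- **Stack check:** From bottom to top, the top-camera centres were (0.561, -0.217), (0.561, -0.218) and (0.561, -0.217). The scene camera differed by at most about 1.5 mm. By eye the stack is upright and the arm is well clear.
- **Bystanders:** The bystander pieces look unmoved in the pictures before and after; I compared them by eye only.

**Imperfections:**
- On the second pick of the middle jar the tool was about 5 mm off. It slid the jar about 4 mm along the table as the fingers closed, without tipping it.
- The tool was tilted up to 0.011 rad while placing the middle jar. It settled flat on release.

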